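# Loosen the yellow filter locking ring by two full turns

## Robot

A 6-joint arm with a two-finger parallel gripper is mounted at the origin on the work surface. World frame = base frame: x ahead of the robot, y to its left, z up, the work surface at z = 0. Lengths are in m, angles in rad, forces in N, time in s.
With the tool pointing down it reaches from about 0.4 to 0.825 m from the base axis. Payload 7 kg.
Tool frame: the origin (TCP) lies midway between the tips of the shut fingers; the grasp point (between the pads) lies arm.hold_point_z behind it (arm.hold_point_z is the distance from the TCP to the grasp point, in m); z points along the fingers, y is the line along which they close (so a half turn about z gives the same grasp; the last joint's range is limited). The gripper opens to 88 mm and grips with 3 to 60 N. Pads are 19 mm wide; open, the fingers measure 130 mm over their backs; the gripper's body (78 mm by 193 mm) begins 47 mm behind the grasp point.
Start: joints at [1.433, 0.359, 0.012, 0, -1.224, -0.288], TCP at [0.279, 0.615, 0.227] pointing down, gripper open.
Joint ranges: [-3.07, 3.07], [-1.43, 2.12], [-1.02, 1.25], [-3.03, 1.67], [-3.05, -0], [-3.03, 3.03]. Speed limits (rad/s): [2.39, 2.39, 3.01, 3.14, 3.14, 3.14].

## Interface

Orientations are given as [roll, pitch, yaw] about the fixed x, y, z axes, in that order (R = Rz(yaw) Ry(pitch) Rx(roll)).
In Python, from station import arm gives the robot as it stands.
- The arm moves only by the shell command python3 -m crank 'ROWS' [OPENING] [FORCE]. ROWS is JSON, a list that holds one entry, the list of rows, each a list of 4 numbers: the shift along the tool's x, y, z in units of 25 mm (1.0 is 25 mm), then the turn about the tool's z in units of 5 degrees (1.0 is 5 degrees). A call has 1 to 12 rows; each row is the pose to reach, as a shift and turn from the pose commanded when the call began, along the tool's axes at that moment; what a row does not reach only later rows make up. A row lasts 1/8 s, in which the tool goes at most 62.5 mm and 10.7 degrees, less where a joint would pass 70% of its speed; a pose out of reach is approached as far as the arm can. A call with a gripper value outside its range is refused whole. OPENING is the closure, from 0 (fully open) to 1 (shut), set as the call begins (- or left out, the last holds). The fingers move at their own pace and stop on an object; FORCE is the grip in N (left out, the last holds). Time passes only in rows, so rows that repeat a pose let the fingers close. It gives the time, the measured TCP pose, the force, the opening and the grip force at its end, in the units of the state.
- arm.get_state(): the state, without advancing time (a new reading comes with each control period).
- arm.grab_frame(name): name is "scene" or "top"; returns (picture, depth): 384x512x3 uint8, red, green, blue; 384x512 float32, m along the optical axis (not along the pixel's ray), 0 where there is no reading.
- arm.get_calibration(name): a dict with "mtx" (3x3 intrinsics, pixels), "R" (3x3) and "t" (3): a world point X has camera coordinates R X + t. Camera axes: x right, y down, z forward; pixel columns grow to the right and rows downward; lengths in m; the calibration is good to about 2 mm. A picture is of the moment at which its call begins. get_calibration takes no time and is no camera call.
- arm.job_done(): hands the job in; it is judged then, once.
Trained networks look in the newest picture that a camera, given by its name, has taken for a name from the list of things; names that differ only in an ending like _2 or _b are one class to them, and where a whole thing is asked for, a point or a joint stands for the part that bears it (a point fixed in the world has none). Each returns a list of dicts, best first, with "score" (0 to 1); they miss things now and then, are a little off and sometimes report something else, mostly with a low value. They report only what shows in the picture. A call takes as long as a camera call.
- arm.recognise(thing, camera): "extent" ([left, top, width, height] in pixels, round what is visible of it).
- arm.trace(thing, camera): "mask" (384x512 bool, what is visible of it) and "extent" ([left, top, width, height] in pixels, round what is visible of it).
The state is a dict: "t": time; "q": joint angles; "qd": joint speeds; "joint_efforts": joint torques, N m; "eef_pos": TCP position; "ee_rot": TCP orientation; "force": force on the tool from outside, world axes, zero at the start; "moment": the same for the moment, N m; "width": finger opening in m; "gripper_force": force on a finger pad.
Only numpy, scipy, OpenCV 4.12 (cv2) and the standard library are available. Lean on these libraries where they do the work, as an engineer would, in place of code of your own. Each camera call takes 0.05 s, during which the arm holds its last target. There are 200 camera calls.

## Task

Loosen the yellow knurled ring on the filter housing by two full turns, counter-clockwise seen from above, give or take a quarter turn, by pushing a fingertip or the outside of the fingers along its ribbed rim; do not grip it and do not spin it off. Leave the blue ring as it is and do not shift, knock over or pick up anything else on the bench, then take your hand away.

Things in the scene. Friction and masses are not known exactly. Their poses are not given: they have to be found in the camera images.
- yellow_ring (a joint): turning angle of the yellow ring, rad, about a vertical axis: 0 = fully tight; grows as the ring is loosened (counter-clockwise seen from above); 6.283 per full turn. Starts between 0 and 0.4. Even drag of about 2 N at the rim; it stays where it is left. It comes off the thread after two and a half turns.
- yellow_top (a point): centre of the flat top of the yellow knurled ring, on its axis. The ring is a cap 100 mm across (too wide to grip), 26 mm high, on a grey finned filter housing fixed to the table: bowl 98 mm wide, foot plate 130 mm square, 12 mm high. Tight, its top is 136 mm above the table; it rises 3 mm per turn. Nothing as high as its underside stands within 100 mm of its axis.
- yellow_mark (a point): the yellow ring's one white rib, half-way up its side, 50 mm from the axis; it goes round with the ring, and a white dash on top points to it. The side has 30 upright rounded ribs all round, 3.5 mm proud.
- blue_top (a point): centre of the top of the blue ring, on a second housing of the same make and size; to be left alone
- blue_mark (a point): the blue ring's white rib, half-way up its side, 50 mm from its axis
- wrench: open-ended steel wrench, 160 mm long, lying flat between the housings; origin on its underside
- piston: bare aluminium piston, a 64 mm wide, 55 mm high cylinder with dark grooves, standing between the two housings; origin at the centre of its underside
- cup: white cup, 72 mm wide, 95 mm high; origin at the centre of its underside
- oil_can: red can, 60 mm wide, 130 mm high; origin at the centre of its underside
- fluid_bottle: grey bottle with red cap, 56 mm wide, 140 mm high; origin at the centre of its underside
- pliers: pliers with red handles, 165 mm long, lying flat; origin at the pivot on the underside
- gasket_ring: black rubber ring, 90 mm wide, 8 mm high, lying flat; origin at its centre on the table

How it is judged:
On the way, in this order (a step that is already met when the one before it is completed fails the run):
1. the yellow ring has been loosened by a full turn (value of joint yellow_ring above 6.7 rad).
2. the yellow ring has been loosened by about two full turns (value of joint yellow_ring above 11 rad).
At the end, for the whole second after the job is handed in: The yellow ring is at rest, turned loose to between 11.0 and 14.6 rad (two full turns from its start, within a quarter turn); the blue ring's rim has moved less than 10 mm, and every loose thing stands or lies as it did, within 20 mm (value of joint yellow_ring between 11 and 14.6 rad and velocity of joint yellow_ring between -0.05 and 0.05 rad/s and distance of blue_mark from where it was at the start of the episode below 0.01 m and distance of each of wrench, piston, cup, oil_can, fluid_bottle, pliers, gasket_ring from where it was at the start of the episode below 0.02 m and angle between each of wrench, piston, cup, oil_can, fluid_bottle, pliers, gasket_ring's own z axis and vertical below 0.2 rad); the robot touches nothing.
It fails at once if the yellow ring is turned past two and a half turns and comes off its thread (value of joint yellow_ring above 15.7 rad).
It fails at once if the blue ring is turned (distance of blue_mark from where it was at the start of the episode above 0.01 m).
It fails at once if a loose thing on the bench is shifted by 20 mm, lifted or knocked over (distance of any of wrench, piston, cup, oil_can, fluid_bottle, pliers, gasket_ring from where it was at the start of the episode above 0.02 m or angle between any of wrench, piston, cup, oil_can, fluid_bottle, pliers, gasket_ring's own z axis and vertical above 0.35 rad).
It also fails if it takes over 58 s, if anything falls off the work surface, if the arm or the gripper's body presses on something with over 40 N, if the wrist force passes 120 N, or if a joint passes its speed limit or range.

## Working session

There is one attempt and no reset: what is moved stays moved. The work goes in short steps, Python scripts to look and compute and a shell command to move; the robot and the scene stay as the last step left them, time stands still between calls to the robot, and variables do not carry over. Pictures are saved under pics/ and viewed, at most 10 in all, crops included, and the job is handed in when it is done.

```bash
mkdir -p pics; cat > h.py <<'E'
import numpy as np, cv2
from station import arm
def world(cam,d,us,vs):
    c=arm.get_calibration(cam);K=np.array(c["mtx"]);R=np.array(c["R"]);t=np.array(c["t"])
    z=d[vs,us];p=np.linalg.inv(K)@np.stack([us,vs,np.ones(len(us))])*z
    return (R.T@(p-t[:,None])).T[z>0]
E
python3 - <<'E'
from h import *
s=arm.get_state();print(s)
fr={}
for c in("scene","top"):
    im,d=arm.grab_frame(c);fr[c]=d;cv2.imwrite(f"pics/{c}0.png",im[:,:,::-1])
    for n in["yellow_top","yellow_mark","blue_top","wrench","piston","cup","oil_can","fluid_bottle","pliers","gasket_ring"]:
        r=arm.trace(n,c)
        if r:
            r=r[0];v,u=np.nonzero(r["mask"]);P=world(c,d,u,v)
            if len(P):print(c,n,round(r["score"],2),r["extent"],np.round(np.median(P,0),3),np.round(np.percentile(P,[2,98],axis=0),3).tolist())
E
```

```text
{'t': 0.0, 'q': array([ 1.43308989e+00,  3.59363011e-01,  1.10507236e-02, -3.43906111e-04,
       -1.22410476e+00, -2.88077444e-01]), 'qd': array([-0.00048969,  0.00244197, -0.00107328, -0.00052208,  0.00071604,
       -0.00073928]), 'joint_efforts': array([-7.85475295e-04, -5.82718956e+01,  2.93055832e+01,  6.99716449e+00,
        6.88796034e-03, -1.61645589e-04]), 'eef_pos': array([0.27863608, 0.61426125, 0.22563572]), 'ee_rot': array([ 3.13994686e+00, -1.50534347e-04, -4.25900878e-01]), 'force': array([ 0.80985731, -1.18634816,  0.11979057]), 'moment': array([0.012536  , 0.03259424, 0.0036096 ]), 'gripper_force': 0.0, 'width': 0.08764241984536723}
scene yellow_top 0.84 [211.3, 147.9, 27.7, 20.9] [ 0.514 -0.165  0.137] [[0.458, -0.215, 0.11], [0.551, -0.125, 0.14]]
scene yellow_mark 0.56 [212.5, 146.3, 25.7, 16.9] [ 0.514 -0.165  0.137] [[0.458, -0.215, 0.11], [0.551, -0.125, 0.14]]
scene blue_top 0.58 [301.5, 193.3, 35.3, 28.3] [0.572 0.219 0.136] [[0.52, 0.174, 0.114], [0.609, 0.263, 0.14]]
scene wrench 0.59 [271.0, 170.8, 12.9, 30.3] [0.434 0.005 0.007] [[0.36, -0.025, -0.001], 
[... 914 characters left out ...]
7], [0.602, 0.262, 0.14]]
top wrench 0.82 [234.3, 223.4, 23.2, 43.1] [0.438 0.008 0.005] [[0.366, -0.019, -0.004], [0.494, 0.039, 0.012]]
top piston 0.81 [233.2, 173.2, 20.0, 27.2] [0.606 0.01  0.054] [[0.578, -0.017, 0.02], [0.637, 0.037, 0.059]]
top cup 0.75 [233.9, 130.3, 22.4, 22.1] [0.754 0.004 0.047] [[0.708, -0.028, -0.0], [0.774, 0.034, 0.096]]
top oil_can 0.73 [273.3, 115.9, 21.8, 29.1] [ 0.759 -0.111  0.125] [[0.742, -0.139, 0.007], [0.796, -0.086, 0.132]]
top fluid_bottle 0.83 [149.7, 132.9, 22.4, 21.3] [0.731 0.262 0.092] [[0.714, 0.244, 0.005], [0.76, 0.29, 0.141]]
top gasket_ring 0.55 [102.1, 236.3, 35.6, 31.9] [0.403 0.388 0.005] [[0.367, 0.345, -0.003], [0.455, 0.432, 0.012]]
```

```bash
python3 -c "
import cv2,numpy as np
cv2.imwrite('pics/both.png',cv2.resize(np.hstack([cv2.imread('pics/scene0.png'),cv2.imread('pics/top0.png')]),(800,300)))"
```

```text
(no output)
```

View pics/top0.png

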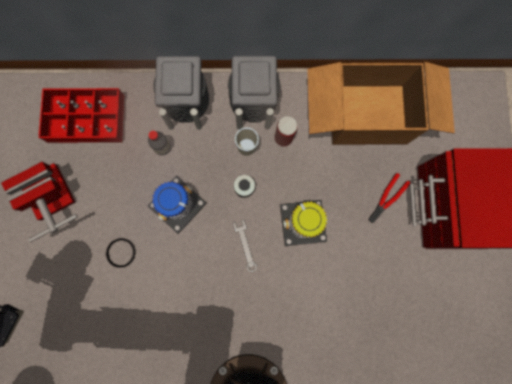

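View pics/scene0.png

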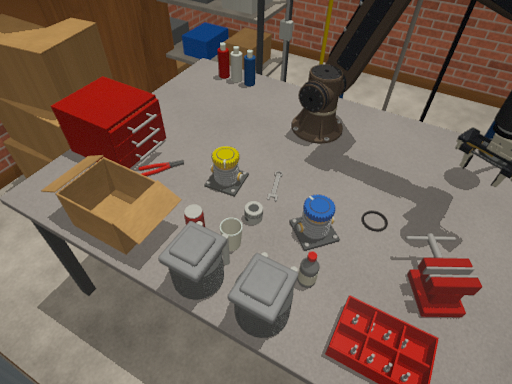

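The top view shows yellow ring at (309,219) with a white dash on its left; blue is at (171,198), and nothing tall is near yellow. Next I measure the mark angle and plan the approach.

```bash
cat >> h.py <<'E'
C=np.array([0.4995,-0.1695])
def mark(cam,save=None,ztop=0.137):
    im,d=arm.grab_frame(cam);c=arm.get_calibration(cam);K=np.array(c["mtx"]);R=np.array(c["R"]);t=np.array(c["t"])
    # rectify the ring's top plane: 1 px = 0.25 mm, picture up=+x, left=+y
    n=480;k=.00025
    A=np.array([[0,-k,C[0]+n/2*k],[-k,0,C[1]+n/2*k],[0,0,ztop],[0,0,1]])
    H=K@np.hstack([R,t.reshape(3,1)])@A
    w=cv2.warpPerspective(im,np.linalg.inv(H),(n,n),flags=cv2.INTER_CUBIC)
    if save:cv2.imwrite(save,w[:,:,::-1])
    f=w.astype(float);g=np.arange(0,360,2);rr=np.arange(.018,.046,.001)
    best=[]
    for a in np.radians(g):
        u=(n/2-rr*np.sin(a)/k).astype(int);v=(n/2-rr*np.cos(a)/k).astype(int)
        best.append(np.mean(f[v,u,2]))
    best=np.array(best);i=best.argsort()[::-1][:6]
    return [(int(g[j]),int(best[j])) for j in i],int(np.median(best)),w
def rel(pts,yaw=None):
    "world points -> tool-axis shifts in 25 mm units, from present pose"
    s=arm.get_state();from scipy.spatial.transform import Rotation as Ro
    R=Ro.from_euler("xyz",s["ee_rot"]).as_matrix()
    return np.round((np.array(pts)-s["eef_pos"])@R/.025,2)
E
python3 - <<'E'
from h import *
im=[]
for c in("top","scene"):
    a,m,w=mark(c);print(c,a,m);im.append(w)
cv2.imwrite("pics/m0.png",np.hstack(im)[:,:,::-1][::2,::2])
print(arm.hold_point_z)
print(rel([[.45,.4,.227],[.5,.1,.227],[.59,-.1485,.227]]))
E
```

```text
top [(26, 111), (28, 110), (24, 105), (30, 102), (22, 95), (32, 91)] 40
scene [(22, 108), (24, 107), (20, 98), (26, 97), (28, 79), (18, 77)] 17
0.0188
[[ 9.780e+00  4.990e+00 -2.000e-02]
 [ 1.656e+01  1.510e+01 -2.000e-02]
 [ 2.395e+01  2.266e+01 -2.000e-02]]
```

View pics/m0.png

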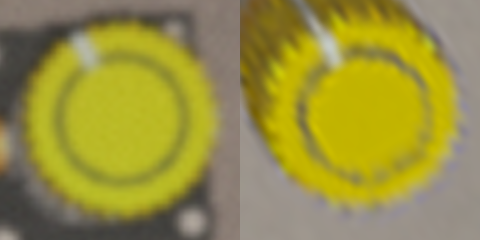

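Both cameras put the mark at about 25° (from +x towards +y); start is known. Moving over with shut fingers.

```bash
python3 -m crank '[[[5,2.5,0,-1],[9.8,5,0,-2],[12,8.4,0,-3],[14.3,11.8,0,-4],[16.6,15.1,0,-4.88],[19,17.6,0,-4.88],[21.5,20.1,0,-4.88],[24,22.66,0,-4.88],[24,22.66,0,-4.88],[24,22.66,0,-4.88],[24,22.66,0,-4.88],[24,22.66,0,-4.88]]]' 1 20
python3 - <<'E'
from h import *
s=arm.get_state();print(s["eef_pos"],s["ee_rot"],s["q"],s["force"],s["width"])
print(rel([[.59,-.1485,.12]]))
im,d=arm.grab_frame("scene");cv2.imwrite("pics/s1.png",cv2.resize(im[80:240,120:360,::-1],(720,480),interpolation=2))
# finger points
v,u=np.nonzero(d>0);P=world("scene",d,u,v)
m=(abs(P[:,0]-s["eef_pos"][0])<.05)&(abs(P[:,1]-s["eef_pos"][1])<.06)&(P[:,2]>.18)&(P[:,2]<.26)
Q=P[m];print(len(Q))
for z in(.22,.23,.24,.25):
    q=Q[abs(Q[:,2]-z)<.006]
    if len(q):print(z,q.min(0)-s["eef_pos"],q.max(0)-s["eef_pos"])
E
```

```text
t: 2.7
eef_pos: [0.5654, -0.0736, 0.227]
ee_rot: [-3.141, -0.001, 0.0]
force: [1.1, 0.0, 0.8]
width: 0.0005
gripper_force: 0.0
[ 0.56541238 -0.07362971  0.2269799 ] [-3.14146390e+00 -9.60501967e-04  2.87184798e-04] [ 2.13631841e-01  1.86380075e-01 -2.24043395e-01  8.45915217e-05
 -1.15940687e+00  1.35741794e+00] [1.12372109 0.03967298 0.80408746] 0.0004574491434046726
[[0.98 3.   4.28]]
82
0.23 [-0.00736916 -0.01464398 -0.00021318] [0.01349695 0.01514183 0.00863855]
0.24 [-0.00863088 -0.01516399  0.00740078] [0.01349695 0.01591363 0.01898328]
0.25 [-0.00872238 -0.01782745  0.01798837] [0.01310103 0.01766646 0.02821119]
```

View pics/s1.png

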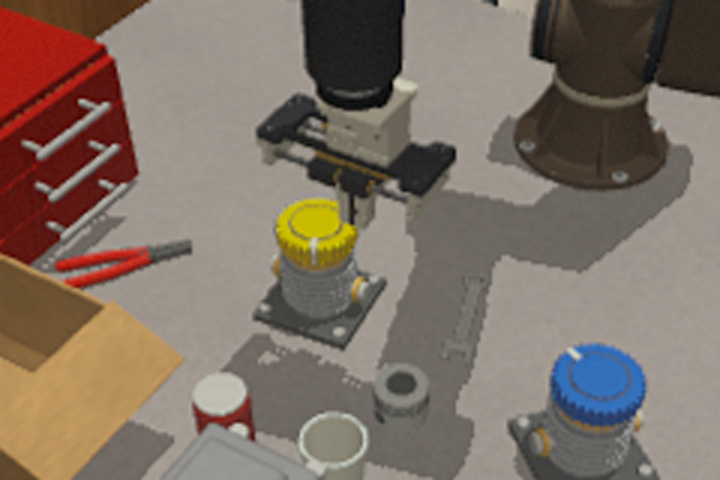

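The shut fingers hang above and beside the yellow ring (about 20 x 30 mm at the tip). Now go to the +x side of the ring and down to rim height.

```bash
python3 -m crank '[[[0.6,1.5,0,0],[0.9,3.4,0,0],[0.9,3.4,1,0],[0.9,3.4,2.2,0],[0.9,3.4,3.4,0],[0.9,3.4,4.28,0],[0.9,3.4,4.28,0],[0.9,3.4,4.28,0]]]'
python3 - <<'E'
from h import *
s=arm.get_state();print(s["eef_pos"],s["ee_rot"],s["force"])
p=[]
for f in np.radians(np.arange(0,91,15)): p.append([*(C+.047*np.array([np.cos(f),np.sin(f)])+[.010,.015]),.12])
print(rel(p))
E
```

```text
t: 3.75
eef_pos: [0.5881, -0.1567, 0.1206]
ee_rot: [3.141, -0.001, 0.0]
force: [-0.2, -0.3, 0.2]
width: 0.0005
gripper_force: 0.0
[ 0.58806782 -0.15668142  0.12058314] [ 3.14122310e+00 -1.17549370e-03  4.72506615e-04] [-0.24858646 -0.33717092  0.2030733 ]
[[-1.26 -0.09  0.02]
 [-1.33 -0.57  0.02]
 [-1.51 -1.03  0.02]
 [-1.81 -1.42  0.02]
 [-2.2  -1.72  0.02]
 [-2.66 -1.9   0.02]
 [-3.14 -1.97  0.02]]
```

```bash
python3 -m crank '[[[-0.7,0,0,0],[-1.26,-0.09,0,0],[-1.33,-0.57,0,0],[-1.51,-1.03,0,0],[-1.81,-1.42,0,0],[-2.2,-1.72,0,0],[-2.66,-1.9,0,0],[-3.14,-1.97,0,0],[-3.14,-1.97,0,0]]]'
python3 - <<'E'
from h import *
print(arm.get_state()["eef_pos"])
a,m,w=mark("scene");a2,m2,w2=mark("top");print(a,m,a2,m2)
cv2.imwrite("pics/m1.png",np.hstack([w2,w])[::2,::2,::-1])
E
```

```text
t: 4.88
eef_pos: [0.5081, -0.1059, 0.1204]
ee_rot: [-3.14, -0.002, 0.0]
force: [-0.9, 10.7, 7.7]
width: 0.0006
gripper_force: 5.5
[ 0.50814628 -0.10590157  0.12040613]
[(90, 64), (92, 64), (94, 64), (88, 62), (96, 61), (86, 59)] 22 [(150, 64), (148, 64), (152, 64), (146, 63), (52, 62), (154, 62)] 55
```

View pics/m1.png

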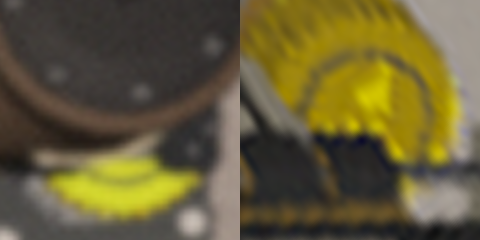

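```bash
python3 -m crank '[[[-0.4,0,0,0],[-0.8,0,0,0],[-1.29,0.06,0,0],[-1.74,0.25,0,0],[-2.13,0.55,0,0],[-2.43,0.94,0,0],[-2.62,1.39,0,0],[-2.68,1.88,0,0],[-2.68,1.88,0,0]]]'
python3 - <<'E'
from h import *
print(arm.get_state()["eef_pos"])
a,m,w=mark("scene");a2,m2,w2=mark("top");print(a,m,a2,m2)
cv2.imwrite("pics/m2.png",np.hstack([w2,w])[::2,::2,::-1])
E
```

```text
t: 6.1
eef_pos: [0.441, -0.1556, 0.1192]
ee_rot: [3.141, 0.002, -0.002]
force: [-3.2, -0.3, -0.7]
width: 0.0005
gripper_force: 1.1
[ 0.44097719 -0.15563758  0.11918948]
[(212, 80), (210, 79), (214, 76), (208, 71), (216, 68), (206, 60)] 21 [(272, 55), (274, 55), (208, 55), (270, 54), (210, 54), (206, 54)] 42
```

View pics/m2.png

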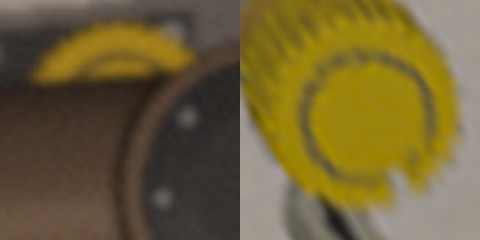

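The scene view shows the dash at 212°: 187° turned in half an orbit, so there is almost no slip. Continuing the orbit.

```bash
python3 -m crank '[[[0,0.6,0,0],[0,1.2,0,0],[0.06,1.69,0,0],[0.25,2.14,0,0],[0.55,2.53,0,0],[0.94,2.83,0,0],[1.39,3.02,0,0],[1.88,3.08,0,0],[2.28,3.08,0,0],[2.68,3.08,0,0],[2.68,3.08,0,0]]]'
python3 - <<'E'
from h import *
print(arm.get_state()["eef_pos"])
a,m,w=mark("scene");a2,m2,w2=mark("top");print(a,m,a2,m2)
cv2.imwrite("pics/m3.png",np.hstack([w2,w])[::2,::2,::-1])
E
```

```text
t: 7.58
eef_pos: [0.5108, -0.2358, 0.1204]
ee_rot: [3.135, -0.002, 0.002]
force: [1.3, -25.6, -5.0]
width: 0.0009
gripper_force: 13.1
[ 0.51075163 -0.23583806  0.12041259]
[(236, 99), (238, 99), (234, 98), (240, 96), (232, 96), (230, 93)] 20 [(36, 92), (38, 92), (34, 91), (40, 90), (32, 89), (42, 88)] 47
```

View pics/m3.png

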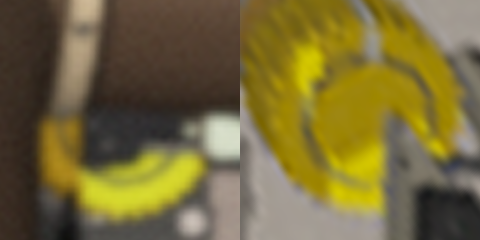

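Dash at about 351°: 326° turned so far. Finishing the first orbit, pressing slightly less.

```bash
python3 -m crank '[[[0.49,0.02,0,0],[0.94,-0.17,0,0],[1.33,-0.47,0,0],[1.63,-0.88,0,0],[1.82,-1.35,0,0],[1.88,-1.88,0,0],[1.88,-2.48,0,0],[1.88,-3.08,0,0],[1.88,-3.08,0,0]]]'
python3 - <<'E'
from h import *
print(arm.get_state()["eef_pos"])
a,m,w=mark("scene");a2,m2,w2=mark("top");print(a,m,a2,m2)
cv2.imwrite("pics/m4.png",np.hstack([w2,w])[::2,::2,::-1])
E
```

```text
t: 8.8
eef_pos: [0.5616, -0.1528, 0.1213]
ee_rot: [3.142, -0.01, 0.003]
force: [9.6, 2.4, -1.7]
width: 0.0005
gripper_force: 4.9
[ 0.56160334 -0.15276012  0.12128046]
[(238, 112), (240, 112), (242, 112), (236, 111), (244, 111), (234, 111)] 45 [(128, 147), (126, 146), (130, 141), (124, 137), (132, 127), (122, 122)] 47
```

View pics/m4.png

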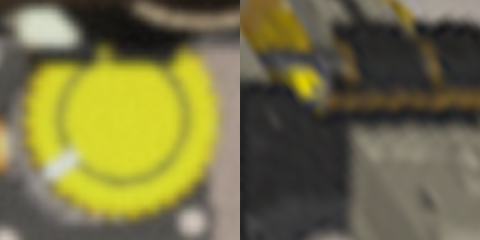

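The top view clearly shows the dash at 127°: 462° turned, about 258° to go. Starting the second orbit.

```bash
python3 -m crank '[[[-0.06,-0.49,-0.08,0],[-0.25,-0.94,-0.08,0],[-0.55,-1.33,-0.08,0],[-0.94,-1.63,-0.08,0],[-1.39,-1.82,-0.08,0],[-1.88,-1.88,-0.08,0],[-2.28,-1.88,-0.08,0],[-2.68,-1.88,-0.08,0],[-3.17,-1.82,-0.08,0],[-3.62,-1.63,-0.08,0],[-4.01,-1.33,-0.08,0],[-4.31,-0.94,-0.08,0]]]'
python3 - <<'E'
from h import *
print(arm.get_state()["eef_pos"])
a,m,w=mark("scene",ztop=.141);a2,m2,w2=mark("top",ztop=.141);print(a,m,a2,m2)
cv2.imwrite("pics/m5.png",np.hstack([w2,w])[::2,::2,::-1])
E
```

```text
t: 10.4
eef_pos: [0.4466, -0.1316, 0.1212]
ee_rot: [3.142, 0.001, -0.0]
force: [-0.5, 2.4, 0.7]
width: 0.0007
gripper_force: 0.9
[ 0.44663254 -0.13158485  0.12124621]
[(296, 62), (294, 61), (298, 60), (292, 57), (300, 56), (290, 52)] 21 [(158, 60), (156, 59), (160, 58), (154, 58), (162, 56), (152, 54)] 44
```

View pics/m5.png

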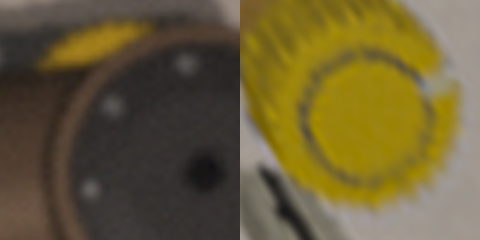

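Dash at about 299°: 634° turned, 86° left. One last stroke of that length, then back off and lift.

```bash
python3 -m crank '[[[-0.19,0.45,0,0],[-0.25,0.94,0,0],[-0.25,1.54,0,0],[-0.25,2.14,0,0],[-0.19,2.63,0,0],[0,3.08,0,0],[0,3.08,0,0],[-0.6,3.08,0,0],[-1,3.3,0,0],[-1,3.3,-1.5,0],[-1,3.3,-3,0],[-1,3.3,-4,0]]]'
python3 -m crank '[[[0,2,0,0],[0,4,0,0],[0,6,0,0],[0,8,0,0],[0,8,0,0],[0,8,0,0],[0,8,0,0],[0,8,0,0]]]'
python3 - <<'E'
from h import *
print(arm.get_state()["eef_pos"])
a,m,w=mark("scene",ztop=.142);a2,m2,w2=mark("top",ztop=.142);print(a,m,a2,m2)
cv2.imwrite("pics/m6.png",np.hstack([w2,w])[::2,::2,::-1])
for c in("scene","top"):
    im,d=arm.grab_frame(c)
    for n in["yellow_top","blue_top","wrench","piston","cup","oil_can","fluid_bottle","pliers","gasket_ring"]:
        r=arm.trace(n,c)
        if r:
            v,u=np.nonzero(r[0]["mask"]);P=world(c,d,u,v)
            if len(P):print(c,n,r[0]["extent"],np.round(np.median(P,0),3))
E
```

```text
t: 12.0
eef_pos: [0.4234, -0.2138, 0.2237]
ee_rot: [3.141, -0.003, 0.0]
force: [0.2, 0.1, -0.5]
width: 0.0003
gripper_force: 0.0
t: 13.0
eef_pos: [0.4234, -0.4126, 0.2221]
ee_rot: [3.141, -0.001, 0.001]
force: [-0.0, 0.3, 0.7]
width: 0.0008
gripper_force: 0.0
[ 0.42340417 -0.41261254  0.22205648]
[(12, 119), (10, 115), (14, 113), (16, 101), (8, 95), (18, 83)] 16 [(16, 131), (14, 127), (18, 127), (20, 118), (12, 117), (22, 103)] 48
scene yellow_top [213.3, 143.4, 25.6, 25.1] [ 0.514 -0.165  0.142]
scene blue_top [301.9, 194.5, 35.5, 30.1] [0.572 0.219 0.136]
scene wrench [270.2, 172.0, 12.9, 28.1] [0.449 0.009 0.008]
scene piston [244.8, 199.6, 19.1, 24.6] [0.626 0.014 0.053]
scene cup [221.3, 218.4, 22.9, 30.5] [0.738 0.007 0.066]
scene oil_can [186.8, 206.3, 19.2, 17.3] [ 0.779 -0.11   0.13 ]
scene fluid_bottle [294.3, 254.9, 24.6, 35.5] [0.762 0.273 0.085]
scene pliers [304.4, 194.3, 30.4, 31.2] [0.573 0.22  0.137]
scene gasket_ring [365.2, 209.9, 18.9, 23.8] [0.415 0.398 0.007]
top yellow_top [290.1, 203.2, 38.9, 33.1] [ 0.499 -0.168  0.141]
top blue_top [154.2, 182.6, 31.1, 31.2] [0.557 0.217 0.135]
top wrench [234.1, 224.0, 22.2, 43.9] [0.42  0.008 0.006]
top piston [236.1, 175.3, 19.7, 23.1] [0.606 0.01  0.053]
top cup [235.3, 126.0, 23.4, 25.1] [0.754 0.004 0.046]
top oil_can [275.6, 119.4, 19.2, 23.3] [ 0.758 -0.111  0.125]
top fluid_bottle [148.0, 132.0, 22.8, 25.6] [0.731 0.263 0.093]
top gasket_ring [102.8, 235.0, 33.4, 29.8] [0.413 0.387 0.007]
```

View pics/m6.png

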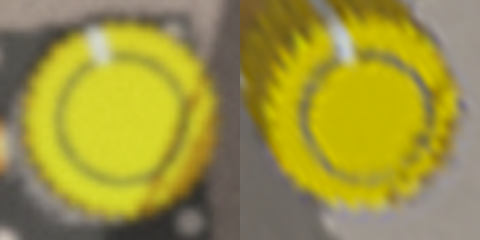

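The dash is at about 15°, so the ring has turned about 710° (12.4 rad), and its top has risen about 6 mm, which also fits two turns. The blue ring and the loose things I could locate again have not moved.

```bash
python3 -c "
from station import arm
print(arm.job_done())"
```

```text
the job is handed in; nothing more can be done
None
```

I loosened the yellow ring by about 710° (roughly 12.4 rad plus its small starting angle), moved the hand clear and handed the job in at about 13 s; it returned no verdict, the blue ring and the other things checked by camera had not moved, but the pliers were not found again in the final check.

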